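# Hold a tile display frame square at its glued corner

### The job

The corner of a wooden tile display frame has just been glued on its jig board, but a light spring makes the loose side strip lean inward. Pick up the assembly square by its orange grip, lay it flat on the board inside the corner and press it home, so that its two outer edges lie flush along both strips and the leaning strip is pushed out to a right angle; finish while still gripping the square and pressing it against both strips (do not let go). Leave the cartons, the glue bottle and the patterned tile alone.

Things in the scene. Friction and masses are not known exactly. Their poses are not given: they have to be found in the camera images.
- jig: Fixed grey board 250 x 250 x 9 mm carrying the two strips of the frame corner. Origin on the table right below the inner corner, where the strips' inner faces meet; +x runs along the fixed rail's inner face away from the corner, +y where the stile's inner face belongs, z up. The board spans -60 to 190 mm in x and y; its top is at z = 9 mm. The square belongs in the +x, +y quadrant.
- rail: Fixed darker wooden strip on the board, 40 mm wide, 20 mm high (top 29 mm above the table). Same origin and axes as the jig: its inner face is the plane y = 0, from x = -60 to 150 mm.
- stile (a joint): Lean (rad) of the lighter strip, 40 mm wide, 170 mm long, top 29 mm above the table, pivoting about the vertical line through the jig origin. 0: its inner face is the jig's plane x = 0. Positive: far end swung in, towards jig +x (starts at 0.13, its inward stop). A light spring swings it in: 0.5 to 1 N at the far end pushes it out, let go it swings back. No stop at 0; outward stop at -0.15.
- stile_tip (a point): Far end of the stile's inner face, top edge: 170 mm from the inner corner, 29 mm above the table.
- square: Loose aluminium L-shaped square, about 280 g, flat on the table. Origin: its outer corner, on the underside (metal relieved 4 mm there). Legs along its +x and +y, each 120 long, 28 wide, 18 mm thick; outer edges are its planes y = 0 and x = 0. Seated, its axes coincide with the jig's and its underside is 9 mm above the table.
- square_grip (a point): Point on the centre line of the upright orange grip block, at x = y = 45 mm in the square, 45 mm above its underside. The block is 24 mm thick along the diagonal (1,1) of the square, 44 mm wide across it, from 18 to 68 mm above the underside. Pinch the 24 mm from above, with fingertips higher than the strips' tops when seated.
- carton_low: Closed tile carton 120 x 120 x 50 mm, lower of a stack of two; origin under its centre. Bystander.
- carton_top: Closed tile carton 120 x 120 x 50 mm on the lower one; origin under its centre. Bystander.
- glue: White glue bottle with red cap, 52 mm wide, 90 mm tall; origin under its centre. Bystander.
- tile: Patterned tile sample 100 x 100 x 10 mm lying flat; origin under its centre. Bystander.
Mind the look-alikes: they are no part of the job. What is meant by the square is not purple or red, and is the larger of those in its own colour.

How it is judged:
On the way:
1. the square is picked up, clear of the table (height (world z) of square above 0.015 m and contact force between the fingers and square above 1 N), for 0.2 s.
At the end, for the whole second after the job is handed in: Square flat on the board (4 mm, 0.04 rad), outer corner within 3.5 mm of the inner corner each way, within 0.025 rad of square to the rail; stile within 0.025 rad of a right angle; square pressing rail and stile with over 0.7 N each, at rest, still gripped (over 2 N), through the last second (contact force between square and rail above 0.7 N and contact force between square and stile above 0.7 N and contact force between the fingers and square above 2 N and value of joint stile between -0.025 and 0.025 rad and angle between the x axis of square and the x axis of jig, either way round below 0.025 rad and x of square in the frame of jig between -0.0035 and 0.0035 m and y of square in the frame of jig between -0.0035 and 0.0035 m and x of square_grip in the frame of jig between 0.039 and 0.051 m and y of square_grip in the frame of jig between 0.039 and 0.051 m and z of square in the frame of jig between 0.006 and 0.0135 m and angle between square's own z axis and vertical below 0.04 rad and linear speed of square below 0.01 m/s); the arm keeps its last pose, push and grip.
It fails at once if the lower carton was moved more than 20 mm (distance of carton_low from where it was at the start of the episode above 0.02 m).
It fails at once if the upper carton was moved more than 20 mm (distance of carton_top from where it was at the start of the episode above 0.02 m).
It fails at once if the glue bottle was moved more than 20 mm (distance of glue from where it was at the start of the episode above 0.02 m).
It fails at once if the patterned tile was moved more than 20 mm (distance of tile from where it was at the start of the episode above 0.02 m).
It also fails if it takes over 48 s, if anything falls off the work surface, if the arm or the gripper's body presses on something with over 40 N, if the wrist force passes 120 N, or if a joint passes its speed limit or range.

### The arm

A 6-joint arm with a two-finger parallel gripper is mounted at the origin on the work surface. World frame = base frame: x ahead of the robot, y to its left, z up, the work surface at z = 0. Lengths are in m, angles in rad, forces in N, time in s.
With the tool pointing down it reaches from about 0.375 to 0.9 m from the base axis. Payload 3.1 kg.
Tool frame: the origin (TCP) lies where the fingers leave the gripper's body, on its centre line; the fingertips stand 73 mm ahead of it and the grasp point (between the pads) lies 54 mm ahead of it; z points along the fingers, y is the line along which they close (so a half turn about z gives the same grasp; the last joint's range is limited). The gripper opens to 85 mm and grips with 20 to 120 N. Pads are 22 mm wide; open, the fingers measure 114 mm over their backs; the gripper's body (76 mm by 85 mm) begins 54 mm behind the grasp point. The pads swing forward as they close: fully open they stand 13 mm farther back than shut.
Start: joints at [1.167, 0.527, 1.433, -0, 1.181, -0.178], TCP at [0.139, 0.609, 0.304] pointing down, gripper open.
Joint ranges: [-3.08, 3.08], [-0.75, 2.2], [0.22, 2.44], [-1.43, 4.57], [0, 2.65], [-2.85, 2.85]. Speed limits (rad/s): [2.79, 2.79, 3.14, 3.14, 3.14, 3.14].

### API

Orientations are given as a 3x3 rotation matrix whose columns are the frame's x, y, z axes.
In Python, from cell import arm, capture, camera_model gives the robot as it stands. The module is installed in compiled form; this text tells all that it offers.
- The arm moves only by the tool drive_tool, never from a script. Its argument "targets" is a list that holds one entry, the list of rows, each a list of 6 numbers: the shift along the tool's x, y, z in mm, then the turn, a rotation vector about the tool's x, y, z in rad. A call has exactly 5 rows; each row shifts and turns the commanded pose from where the row before left it, along the tool's axes as they then stand; what a row does not reach is not made up. A row lasts 1/8 s, in which the tool goes at most 62.5 mm and 10.7 degrees, less where a joint would pass 70% of its speed; a pose out of reach is approached as far as the arm can. A call is refused whole if a number of a shift passes 62.5 or a number of a turn 0.188, either way. A call with a gripper value outside its range is refused whole. "grip" is the closure in counts, from 0 (fully open) to 255 (shut), set as the call begins (left out, the last holds). The fingers move at their own pace and stop on an object; "squeeze" is the grip in N (left out, the last holds). Time passes only in rows, so rows that do not move let the fingers close, or fill a call up. It gives the time, the measured TCP pose, the force, the opening and the grip force at its end, in the units of the state.
- arm.get_obs(): the state, without advancing time (a new reading comes with each control period).
- capture(name): name is "scene" or "top"; returns the picture (400x640x3 uint8, red, green, blue); there is no depth.
- camera_model(name): a dict with "vfov" (degrees; the focal length in pixels is half the picture's height over the tangent of half this angle, whatever the lens; pixels are square), "cx", "cy" (the principal point, pixels), "xyz" and "orientation" of the camera in the world. Camera axes: x right, y up, looking along -z (the intrinsics and any distortion apply to the point x, -y, -z); pixel columns grow to the right and rows downward; lengths in m; the calibration is good to about 2 mm. A picture is of the moment at which its call begins. camera_model takes no time and is no camera call.
- arm.close_job(): hands the job in; it is judged then, once.
The state is a dict: "clock": time; "qpos": joint angles; "qvel": joint speeds; "effort": joint torques, N m; "tcp_pos": TCP position; "tool_rot": TCP orientation; "force": force on the tool from outside, world axes, zero at the start; "torque": the same for the moment, N m; "opening": finger opening in m; "gripper_force": force on a finger pad.
Only numpy, scipy, OpenCV 4.12 (cv2) and the standard library are available. Lean on these libraries where they do the work, as an engineer would, in place of code of your own. Each camera call takes 0.05 s, during which the arm holds its last target. There are 200 camera calls.

## Working session

There is one attempt and no reset: what is moved stays moved. The work goes in short steps, Python scripts to look and compute and a tool call to move; the robot and the scene stay as the last step left them, time stands still between calls to the robot, and variables do not carry over. Pictures are saved under pics/ and viewed, at most 10 in all, crops included, and the job is handed in when it is done.

Besides the shell and the picture viewer there is one more tool, called after "Request:" in YAML: its name, and indented under it one key for each argument. drive_tool: Moves the arm, as the interface text tells. Its arguments: {"type":"object","properties":{"targets":{"type":"array","items":{"type":"array","items":{"type":"array","items":{"type":"number"}}}},"grip":{"type":"number"},"squeeze":{"type":"number"}},"required":["targets"]}

```bash
mkdir -p pics; python3 - <<'E'
from cell import arm,capture,camera_model
import cv2
for n in("scene","top"):
    cv2.imwrite(f"pics/{n}0.png",capture(n)[:,:,::-1]); print(n,camera_model(n))
o=arm.get_obs();print(o)
E
```

```text
scene {'vfov': 48.17014932508815, 'cx': 308.74293751194966, 'cy': 198.0165844573502, 'xyz': array([1.69574147, 0.41921835, 1.08106808]), 'orientation': array([[-0.34410873, -0.61087766,  0.71303413],
       [ 0.93892879, -0.22276562,  0.26227504],
       [-0.00137847,  0.7597394 ,  0.65022622]])}
top {'vfov': 55.91961674732064, 'cx': 317.6860395156778, 'cy': 201.43616371872983, 'xyz': array([0.4310127 , 0.01213716, 1.34900044]), 'orientation': array([[ 0.01763554,  0.99315092, -0.11549995],
       [-0.99980714,  0.01651847, -0.01062175],
       [-0.00864111,  0.115665  ,  0.99325069]])}
{'clock': 0.1, 'qpos': array([ 1.16750935e+00,  5.28373449e-01,  1.43376896e+00,  1.97186998e-05,
        1.18142177e+00, -1.78461847e-01]), 'qvel': array([ 1.36792356e-03, -1.02272896e-03, -6.86821414e-04, -7.32942267e-05,
        2.08929212e-03, -7.42491325e-04]), 'effort': array([ 9.82716483e-05, -4.43302631e+01, -1.78586394e+01, -2.26399243e-04,
        3.94172006e-03,  1.34081648e-05]), 'tcp_pos': array([0.13907771, 0.60881192, 0.30303285]), 'tool_rot': array([[-9.74831288e-01,  2.22942447e-01, -7.90494498e-04],
       [ 2.22943545e-01,  9.74829684e-01, -1.80620841e-03],
       [ 3.67916978e-04, -1.93698412e-03, -9.99998056e-01]]), 'force': array([ 0.87263763, -0.96440308,  0.71433123]), 'torque': array([-0.00522833, -0.01842884, -0.02980504]), 'gripper_force': 0.0, 'opening': 0.08526791409990929}
```

View pics/top0.png

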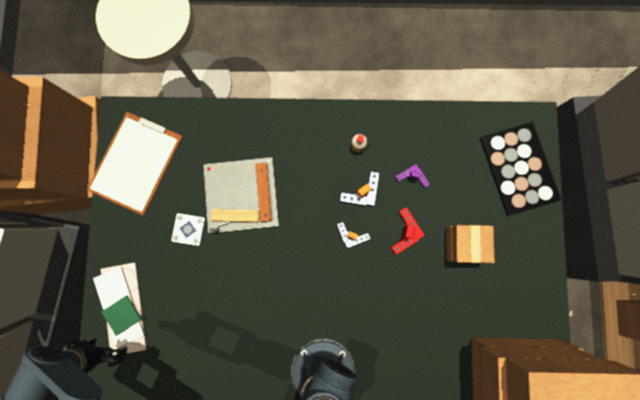

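View pics/scene0.png

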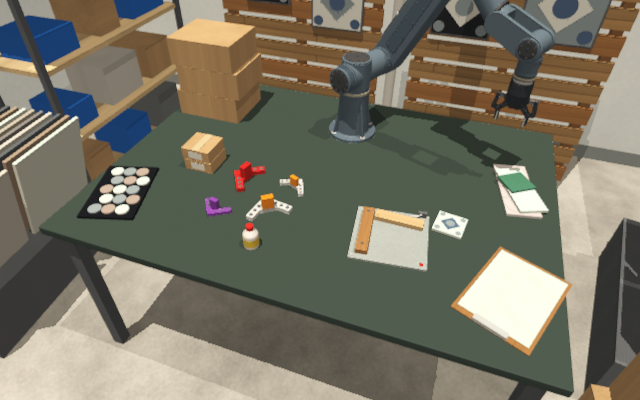

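The L-shapes in the top view are white large (362,190), white small (352,235), purple (413,176) and red (408,230). The large white one fits: it isn't purple or red, and it is the bigger of the two white ones. I'll confirm that in an enlarged crop.

```bash
python3 - <<'E'
import cv2,numpy as np
t=cv2.imread("pics/top0.png")
a=cv2.resize(t[160:260,325:425],None,fx=4,fy=4,interpolation=cv2.INTER_CUBIC)
b=cv2.resize(t[145:245,190:290],None,fx=4,fy=4,interpolation=cv2.INTER_CUBIC)
cv2.imwrite("pics/crop0.png",np.hstack([a,b]))
E
```

```text
(no output)
```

View pics/crop0.png

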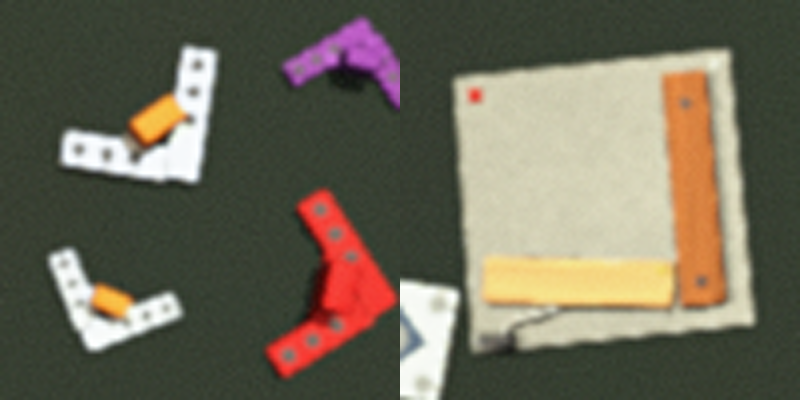

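The crop confirms it: the large white L with an orange grip has its outer corner at about (374,206), with legs going up and left. The jig's inner corner is at about (259,209), the rail runs up and the leaning stile runs left. Next I'll fit the poses by silhouette in both views.

```bash
cat > h.py <<'E'
import cv2,numpy as np
from scipy.optimize import minimize
from cell import camera_model
def proj(n,P):
    m=camera_model(n);f=200/np.tan(np.radians(m['vfov']/2))
    c=(np.asarray(P)-m['xyz'])@m['orientation']
    return np.c_[m['cx']+f*c[:,0]/-c[:,2],m['cy']+f*c[:,1]/c[:,2]]
def unproj(n,uv,z):
    m=camera_model(n);f=200/np.tan(np.radians(m['vfov']/2))
    d=m['orientation']@np.array([(uv[0]-m['cx'])/f,-(uv[1]-m['cy'])/f,-1])
    return m['xyz']+d*(z-m['xyz'][2])/d[2]
def box(x0,x1,y0,y1,z0,z1): return np.array([[x,y,z] for x in(x0,x1) for y in(y0,y1) for z in(z0,z1)])
def rz(a): return np.array([[np.cos(a),-np.sin(a),0],[np.sin(a),np.cos(a),0],[0,0,1]])
g=np.array([[45+a*.7071+b*.7071,45+a*.7071-b*.7071,z] for a in(-12,12) for b in(-22,22) for z in(18,68)])
SQ=[box(3,120,0,28,0,18),box(0,28,3,120,0,18),g]
JIG=[box(-60,190,-60,190,0,9),box(-60,150,-40,0,9,29),box(-40,0,0,170,9,29)@rz(-.13).T]
S=4
def render(n,parts,p,win):
    x0,x1,y0,y1=win;im=np.zeros(((y1-y0)*S,(x1-x0)*S),np.uint8)
    for b in parts:
        uv=proj(n,b/1000@rz(p[2]).T+[p[0],p[1],p[3] if len(p)>3 else 0])
        q=((uv-[x0-.5,y0-.5])*S-.5)
        cv2.fillPoly(im,[cv2.convexHull(np.round(q*16).astype(np.int32))],255,shift=4)
    return cv2.resize(im,None,fx=1/S,fy=1/S,interpolation=cv2.INTER_AREA)/255.
def mask(img,win,kind):
    x0,x1,y0,y1=win;c=img[y0:y1,x0:x1].astype(float)
    if kind=='sq': v=c.max(2)      # table dark
    else: v=c.max(2)
    return np.clip((v-70)/(170-70),0,1)
def fit(views,parts,p0,kind,free=3):
    M=[(n,w,mask(im,w,kind)) for n,im,w in views]
    def cost(p): return sum(np.abs(render(n,parts,p,w)-m).sum() for n,w,m in M)
    best=None
    for s in (.01,.004):
        r=minimize(cost,p0,method='Nelder-Mead',options=dict(initial_simplex=np.vstack([p0]+[np.array(p0)+np.eye(len(p0))[i]*(s if i!=2 else s*8) for i in range(len(p0))]),xatol=1e-5,fatol=1e-3))
        p0=r.x
    return r.x,r.fun
E
python3 - <<'E'
from h import *
t,s=cv2.imread("pics/top0.png"),cv2.imread("pics/scene0.png")
A=[("top",t,(336,386,165,212)),("scene",s,(243,294,190,223))]
J=[("top",t,(203,284,152,238)),("scene",s,(345,433,200,272))]
p=unproj("top",(374,206),.018);q=unproj("top",(258.7,209.5),.029)
print(p,q)
for V in (A[:1],A[1:],A): print("sq",fit(V,SQ,[p[0],p[1],-.1],'sq'))
for V in (J[:1],J[1:],J): print("jig",fit(V,JIG,[q[0],q[1],.06],'jig'))
for im,P,V,n in((t,SQ,A,0),(s,SQ,A,1),(t,JIG,J,0),(s,JIG,J,1)): pass
# debug overlay: fitted joint outline
out=[]
for P,V,p0 in((SQ,A,[p[0],p[1],-.1]),(JIG,J,[q[0],q[1],.06])):
    x,_=fit(V,P,p0,'')
    for nme,im,w in V:
        m=mask(im,w,'');r=render(nme,P,x,w)
        out.append(cv2.resize(np.dstack([m,r,m])*255,(380,280),interpolation=cv2.INTER_NEAREST))
cv2.imwrite("pics/fit0.png",np.vstack([np.hstack(out[:2]),np.hstack(out[2:])]))
E
```

```text
[ 0.57281519 -0.17363829  0.018     ] [0.55245471 0.23354571 0.029     ]
sq (array([ 0.57690661, -0.17428251, -0.13140603]), np.float64(69.03235294117647))
sq (array([ 0.57081201, -0.17189281, -0.14410366]), np.float64(309.0950980392157))
sq (array([ 0.57513639, -0.17336359, -0.13800641]), np.float64(406.776862745098))
jig (array([0.55170647, 0.23359521, 0.12308862]), np.float64(134.38117647058823))Traceback (most recent call last):
  File "<stdin>", line 8, in <module>
  File "h.py", line 35, in fit
    r=minimize(cost,p0,method='Nelder-Mead',options=dict(initial_simplex=np.vstack([p0]+[np.array(p0)+np.eye(len(p0))[i]*(s if i!=2 else s*8) for i in range(len(p0))]),xatol=1e-5,fatol=1e-3))
    res = _minimize_neldermead(fun, x0, args, callback, bounds=bounds,
                               **options)
    fsim[j] = func(sim[j])
              ~~~~^^^^^^^^
    fx = function(np.copy(x), *(wrapper_args + args))
  File "h.py", line 32, in cost
    def cost(p): return sum(np.abs(render(n,parts,p,w)-m).sum() for n,w,m in M)
                        ~~~^^^^^^^^^^^^^^^^^^^^^^^^^^^^^^^^^^^^^^^^^^^^^^^^^^^^
  File "h.py", line 32, in <genexpr>
    def cost(p): return sum(np.abs(render(n,parts,p,w)-m).sum() for n,w,m in M)
                                   ~~~~~~^^^^^^^^^^^^^
  File "h.py", line 21, in render
    uv=proj(n,b/1000@rz(p[2]).T+[p[0],p[1],p[3] if len(p)>3 else 0])
  File "h.py", line 5, in proj
    m=camera_model(n);f=200/np.tan(np.radians(m['vfov']/2))
ValueError: time passes only in moves, steps and waits
```

```bash
python3 - <<'E'
s=open('h.py').read()
s=s.replace("from cell import camera_model","from cell import camera_model as _cm\nimport functools\ncamera_model=functools.cache(_cm)")
i=s.index("    if kind=='sq'");j=s.index("def fit")
s=s[:i]+"""    v=c.max(2); b=np.median(np.r_[v[0],v[-1],v[:,0],v[:,-1]])
    return np.clip((v-b-15)/50,0,1)
"""+s[j:]
open('h.py','w').write(s)
E
cat > f.py <<'E'
from h import *
t,s=cv2.imread("pics/top0.png"),cv2.imread("pics/scene0.png")
A=[("top",t,(336,386,165,212)),("scene",s,(243,294,190,223))]
J=[("top",t,(203,284,152,238)),("scene",s,(345,433,200,272))]
out=[]
for P,V,p0 in((SQ,A,[.573,-.174,-.13]),(JIG,J,[.552,.2335,.1])):
    for v in (V[:1],V[1:],V): x,c=fit(v,P,p0,'');print(x.round(4),round(c,1))
    for nme,im,w in V:
        m=mask(im,w,'');r=render(nme,P,x,w)
        out.append(cv2.resize(np.dstack([m,r,m])*255,(380,280),interpolation=cv2.INTER_NEAREST))
cv2.imwrite("pics/fit0.png",np.vstack([np.hstack(out[:2]),np.hstack(out[2:])]))
E
python3 f.py
```

```text
[ 0.5769 -0.1724 -0.1456] 76.8
[ 0.5703 -0.171  -0.153 ] 69.0
[ 0.5758 -0.1742 -0.1223] 178.4
[0.5514 0.2345 0.1138] 138.7
[0.546  0.2359 0.1176] 183.4
[0.5498 0.2351 0.1235] 399.1[ WARN:0@1.504] global loadsave.cpp:1063 imwrite_ Unsupported depth image for selected encoder is fallbacked to CV_8U.
```

View pics/fit0.png

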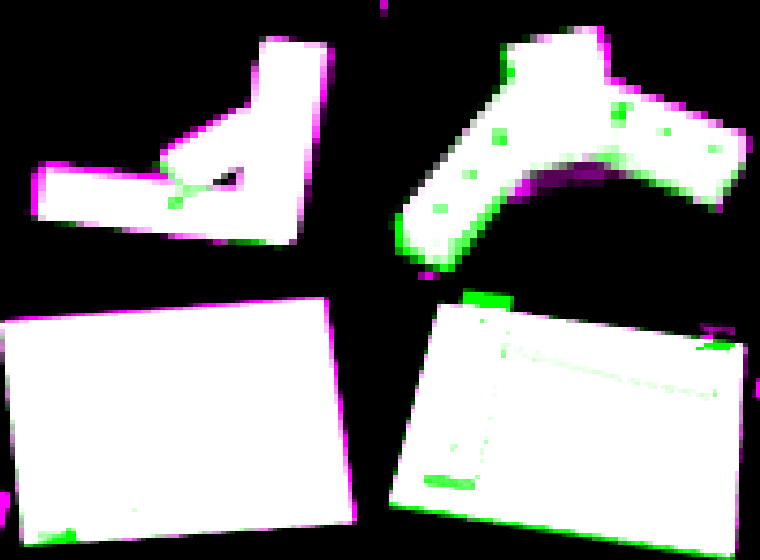

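```bash
python3 - <<'E'
s=open('h.py').read()
s=s.replace("    return np.c_[m['cx']+f*c[:,0]/-c[:,2],m['cy']+f*c[:,1]/c[:,2]]",
"""    x,y=c[:,0]/-c[:,2],c[:,1]/c[:,2];d=1+K[n]*(x*x+y*y)
    return np.c_[m['cx']+f*x*d,m['cy']+f*y*d]""").replace("def proj","K=dict(top=0.,scene=0.)\ndef proj",1)
s=s.replace("box(-60,150,-40,0,9,29),","box(-40,150,-40,0,9,29),")
open('h.py','w').write(s)
E
cat > f.py <<'E'
from h import *
import h
t,s=cv2.imread("pics/top0.png"),cv2.imread("pics/scene0.png")
TILE=[box(-50,50,-50,50,0,10)];CAR=[box(-60,60,-60,60,0,100)]
O=dict(sq=(SQ,[("top",t,(336,386,165,212)),("scene",s,(243,294,190,223))],[.573,-.173,-.14]),
 jig=(JIG,[("top",t,(204,284,152,238)),("scene",s,(345,431,203,272))],[.55,.235,.118]),
 tile=(TILE,[("top",t,(166,206,206,249)),("scene",s,(431,472,206,241))],[.5,.47,.1]),
 car=(CAR,[("top",t,(441,499,221,269)),("scene",s,(178,230,130,175))],[.44,-.46,0.]))
for k in('tile','car'): 
    u={'tile':(187,229),'car':(470,244)}[k]; O[k][2][:2]=unproj("top",u,.01 if k=='tile' else .1)[:2]
P={k:list(v[2]) for k,v in O.items()}
D=dict(top=[0,0,0],scene=[0,0,0])
def total(k):
    K.update(top=k[0],scene=k[1]);c=0;d=[]
    for o,(parts,V,_) in O.items():
        x,f=fit(V,parts,P[o],'');P[o]=x;c+=f;d.append(f)
    return c
print(total([0,0]))
r=minimize(total,[0,0],method='Nelder-Mead',options=dict(initial_simplex=[[0,0],[.06,0],[0,.06]],maxfev=30,xatol=.004,fatol=1))
print(r.x,r.fun);total(r.x)
out=[]
for o,(parts,V,_) in O.items():
    print(o,P[o].round(4),[ (lambda q:(q[0].round(4),round(q[1],1)))(fit(V[i:i+1],parts,P[o],'')) for i in(0,1)])
    row=[]
    for nme,im,w in V:
        m=mask(im,w,'');q=render(nme,parts,P[o],w)
        out.append(cv2.resize((np.dstack([m,q,m])*255).astype(np.uint8),(200,200),interpolation=cv2.INTER_NEAREST))
cv2.imwrite("pics/fit1.png",np.vstack([np.hstack(out[:4]),np.hstack(out[4:])]))
E
time python3 f.py
```

```text
1295.2976470588237
[0.01699219 0.05771484] 1281.6568627450981
sq [ 0.5734 -0.1716 -0.146 ] [(array([ 0.576 , -0.1733, -0.1462]), np.float64(74.1)), (array([ 0.5717, -0.1715, -0.1413]), np.float64(69.8))]
jig [0.5498 0.2344 0.1203] [(array([0.5515, 0.2339, 0.1146]), np.float64(116.5)), (array([0.5453, 0.2344, 0.1215]), np.float64(137.2))]
tile [ 0.4786  0.488  -0.143 ] [(array([ 0.4813,  0.4882, -0.1417]), np.float64(62.4)), (array([ 0.478 ,  0.4882, -0.1383]), np.float64(17.7))]
car [ 0.4454 -0.4941  0.0069] [(array([ 0.4463, -0.4955,  0.0154]), np.float64(318.6)), (array([ 0.4399, -0.4927,  0.0578]), np.float64(346.0))]
real	0m22.090s
user	0m22.373s
sys	0m0.252s
```

View pics/fit1.png

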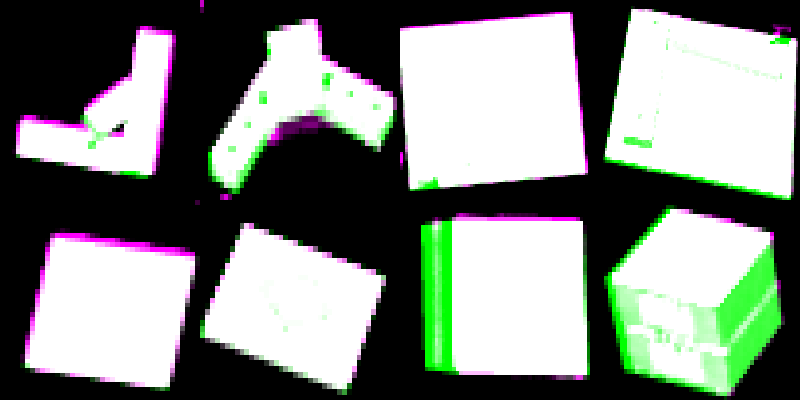

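```bash
cat > plan.py <<'E'
import sys,numpy as np
from cell import arm
from scipy.spatial.transform import Rotation as R
# usage: plan.py x y z yawY nrows  (yawY = world angle of tool y; tool kept pointing down)
x,y,z,a,n=map(float,sys.argv[1:]);n=int(n)
o=arm.get_obs();p=np.array(o['tcp_pos']);Q=R.from_matrix(o['tool_rot'])
Y=np.array([np.cos(a),np.sin(a),0]);Z=np.array([0,0,-1.])
T=R.from_matrix(np.c_[np.cross(Y,Z),Y,Z]);w=(Q.inv()*T).as_rotvec()/n
d=(np.array([x,y,z])-p)/n
print(round(o['clock'],2),p.round(4),'f',o['force'].round(1),'open',round(o['opening'],4),'gf',round(o['gripper_force'],1))
for i in range(n):
    print((Q.inv().apply(d)*1000).round(1).tolist()+w.round(4).tolist()); Q=Q*R.from_rotvec(w)
E
python3 plan.py .6245 -.134 .25 .640 15
```

```text
0.1 [0.1391 0.6088 0.303 ] f [ 0.9 -1.   0.7] open 0.0853 gf 0.0
[-42.6, -41.1, 3.6, -0.0001, 0.0, 0.0471]
[-44.5, -39.0, 3.6, -0.0001, 0.0, 0.0471]
[-46.3, -36.9, 3.6, -0.0001, 0.0, 0.0471]
[-47.9, -34.7, 3.6, -0.0001, 0.0, 0.0471]
[-49.5, -32.4, 3.6, -0.0001, 0.0, 0.0471]
[-51.0, -30.0, 3.6, -0.0001, 0.0, 0.0471]
[-52.3, -27.6, 3.6, -0.0001, 0.0, 0.0471]
[-53.6, -25.1, 3.6, -0.0001, 0.0, 0.0471]
[-54.7, -22.5, 3.6, -0.0001, 0.0, 0.0471]
[-55.7, -19.9, 3.6, -0.0001, 0.0, 0.0471]
[-56.6, -17.3, 3.5, -0.0001, 0.0, 0.0471]
[-57.3, -14.6, 3.5, -0.0001, 0.0, 0.0471]
[-57.9, -11.9, 3.5, -0.0001, 0.0, 0.0471]
[-58.4, -9.1, 3.5, -0.0001, 0.0, 0.0471]
[-58.8, -6.4, 3.5, -0.0001, 0.0, 0.0471]
```

Request:
drive_tool:
  targets:
    - [[-43,-41,3.5,0,0,0.047],[-44,-39,3.5,0,0,0.047],[-46,-37,3.5,0,0,0.047],[-48,-35,3.5,0,0,0.047],[-49,-32,3.5,0,0,0.047]]
  grip: 0

```text
clock: 0.72
tcp_pos: [0.3011, 0.3603, 0.2862]
tool_rot: [[-0.896, 0.445, 0.0], [0.445, 0.896, -0.0], [-0.0, -0.0, -1.0]]
force: [0.6, -0.2, -1.2]
opening: 0.0854
gripper_force: 0.0
```

Request:
drive_tool:
  targets:
    - [[-51,-30,3.5,0,0,0.047],[-52,-28,3.5,0,0,0.047],[-54,-25,3.5,0,0,0.047],[-55,-22,3.5,0,0,0.047],[-56,-20,3.5,0,0,0.047]]

```text
clock: 1.35
tcp_pos: [0.4637, 0.1123, 0.2687]
tool_rot: [[-0.767, 0.642, -0.0], [0.642, 0.767, 0.0], [0.0, 0.0, -1.0]]
force: [0.5, 0.4, 0.4]
opening: 0.0853
gripper_force: 0.0
```

Request:
drive_tool:
  targets:
    - [[-57,-17,3.5,0,0,0.047],[-57,-15,3.5,0,0,0.047],[-58,-12,3.5,0,0,0.047],[-58,-9,3.5,0,0,0.047],[-59,-6,3.5,0,0,0.047]]

```text
clock: 1.98
tcp_pos: [0.6257, -0.1348, 0.2508]
tool_rot: [[-0.596, 0.803, -0.001], [0.803, 0.596, 0.001], [0.001, -0.0, -1.0]]
force: [0.6, 0.6, 0.6]
opening: 0.0856
gripper_force: 0.0
```

```bash
python3 plan.py .6245 -.134 .15 .640 3
```

```text
1.98 [ 0.6257 -0.1348  0.2508] f [0.6 0.6 0.6] open 0.0856 gf 0.0
[0.4, -0.2, 33.6, -0.0001, -0.0003, -0.0003]
[0.4, -0.2, 33.6, -0.0001, -0.0003, -0.0003]
[0.4, -0.2, 33.6, -0.0001, -0.0003, -0.0003]
```

Request:
drive_tool:
  targets:
    - [[1,0,36,0,0,0],[0,-0.5,36,0,0,0],[0,0,34,0,0,0],[0,0,26,0,0,0],[0,0,15,0,0,0]]

```text
clock: 2.6
tcp_pos: [0.6233, -0.1323, 0.1024]
tool_rot: [[-0.598, 0.802, -0.003], [0.802, 0.598, 0.001], [0.003, -0.002, -1.0]]
force: [-0.1, 1.0, 0.6]
opening: 0.0854
gripper_force: 0.0
```

```bash
python3 - <<'E'
from cell import capture
from h import *
a=capture("scene")[:,:,::-1];b=capture("top")[:,:,::-1]
cv2.imwrite("pics/g1.png",np.hstack([cv2.resize(a[155:235,220:320],(400,320),interpolation=2),cv2.resize(b[150:230,310:410],(400,320),interpolation=2)]))
E
```

```text
(no output)
```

View pics/g1.png

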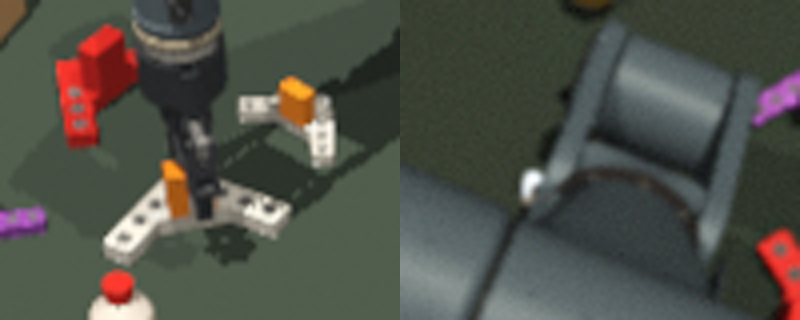

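The scene crop shows the fingers straddling the orange grip: the near finger is at about (271,205) and the block at about (267,202). That offset is what perspective should give, so I'll close.

Request:
drive_tool:
  targets:
    - [[0,0,0,0,0,0],[0,0,0,0,0,0],[0,0,0,0,0,0],[0,0,0,0,0,0],[0,0,0,0,0,0]]
  grip: 255
  squeeze: 60

```text
clock: 3.32
tcp_pos: [0.6246, -0.1328, 0.1054]
tool_rot: [[-0.598, 0.801, 0.001], [0.801, 0.598, -0.001], [-0.001, 0.001, -1.0]]
force: [-1.1, -0.6, 4.4]
opening: 0.0233
gripper_force: 60.4
```

Request:
drive_tool:
  targets:
    - [[0,0,0,0,0,0],[0,0,0,0,0,0],[0,0,0,0,0,0],[0,0,0,0,0,0],[0,0,0,0,0,0]]

```text
clock: 3.95
tcp_pos: [0.6246, -0.1328, 0.1054]
tool_rot: [[-0.598, 0.802, 0.001], [0.802, 0.598, -0.001], [-0.001, 0.001, -1.0]]
force: [-0.0, -0.8, 5.9]
opening: 0.023
gripper_force: 60.5
```

Request:
drive_tool:
  targets:
    - [[0,0,-5,0,0,0],[0,0,-15,0,0,0],[0,0,-25,0,0,0],[0,0,-25,0,0,0],[0,0,-20,0,0,0]]
  squeeze: 110

```text
clock: 4.58
tcp_pos: [0.6241, -0.1325, 0.1957]
tool_rot: [[-0.598, 0.801, 0.0], [0.801, 0.598, -0.0], [-0.0, 0.0, -1.0]]
force: [-0.0, -0.1, -3.8]
opening: 0.0227
gripper_force: 107.8
```

```bash
python3 plan.py .611 .300 .21 .903 10
```

```text
4.58 [ 0.6241 -0.1325  0.1957] f [-0.  -0.1 -3.8] open 0.0227 gf 107.8
[35.4, 24.8, -1.4, 0.0, 0.0, -0.0262]
[34.8, 25.7, -1.4, 0.0, 0.0, -0.0262]
[34.1, 26.6, -1.4, 0.0, 0.0, -0.0262]
[33.4, 27.5, -1.4, 0.0, 0.0, -0.0262]
[32.7, 28.4, -1.4, 0.0, 0.0, -0.0262]
[31.9, 29.2, -1.4, 0.0, 0.0, -0.0262]
[31.1, 30.1, -1.4, 0.0, 0.0, -0.0262]
[30.3, 30.9, -1.4, 0.0, 0.0, -0.0262]
[29.5, 31.7, -1.4, 0.0, 0.0, -0.0262]
[28.7, 32.4, -1.4, 0.0, 0.0, -0.0262]
```

Request:
drive_tool:
  targets:
    - [[18,12,-1,0,0,-0.013],[35,25,-2,0,0,-0.026],[35,26,-2,0,0,-0.026],[34,27,-1,0,0,-0.026],[33,27,-1,0,0,-0.026]]

```text
clock: 5.2
tcp_pos: [0.6147, 0.0643, 0.2004]
tool_rot: [[-0.689, 0.725, -0.003], [0.725, 0.689, 0.001], [0.003, -0.002, -1.0]]
force: [0.4, 0.3, -2.9]
opening: 0.0226
gripper_force: 107.9
```

Request:
drive_tool:
  targets:
    - [[33,28,-1,0,0,-0.026],[32,29,-1,0,0,-0.026],[31,30,-1,0,0,-0.026],[30,31,-1,0,0,-0.026],[25,26,-1,0,0,-0.026]]

```text
clock: 5.82
tcp_pos: [0.6045, 0.2729, 0.2052]
tool_rot: [[-0.778, 0.629, -0.003], [0.629, 0.778, -0.0], [0.002, -0.002, -1.0]]
force: [0.0, -0.1, -3.5]
opening: 0.0228
gripper_force: 107.9
```

```bash
python3 plan.py .611 .300 .16 .903 5
```

```text
5.83 [0.6045 0.2729 0.2052] f [ 0.  -0.1 -3.5] open 0.0228 gf 107.9
[2.4, 5.1, 9.0, -0.0004, -0.0005, -0.0025]
[2.4, 5.1, 9.0, -0.0004, -0.0005, -0.0025]
[2.4, 5.1, 9.0, -0.0004, -0.0005, -0.0025]
[2.3, 5.1, 9.0, -0.0004, -0.0005, -0.0025]
[2.3, 5.1, 9.0, -0.0004, -0.0005, -0.0025]
```

Request:
drive_tool:
  targets:
    - [[3,6,10,0,0,-0.003],[3,6,10,0,0,-0.003],[3,6,10,0,0,-0.003],[2,5,9,0,0,-0.002],[1,2,6,0,0,-0.002]]

```text
clock: 6.45
tcp_pos: [0.613, 0.2967, 0.1604]
tool_rot: [[-0.784, 0.621, -0.001], [0.621, 0.784, -0.0], [0.001, -0.001, -1.0]]
force: [-0.4, -0.6, -3.6]
opening: 0.0229
gripper_force: 108.2
```

```bash
python3 plan.py .611 .300 .117 .903 5; python3 - <<'E'
from cell import capture
from h import *
a=capture("scene")[:,:,::-1].copy();b=capture("top")[:,:,::-1].copy();cv2.imwrite("pics/s2.png",a);cv2.imwrite("pics/t2.png",b)
K.update(top=.017,scene=.058)
def ov(n,im,parts,p,win,col):
    x0,x1,y0,y1=win;r=render(n,parts,p,win)
    big=cv2.resize(im[y0:y1,x0:x1],None,fx=4,fy=4,interpolation=2)
    return big,r
W=(340,440,170,275);out=cv2.resize(a[W[2]:W[3],W[0]:W[1]],None,fx=4,fy=4,interpolation=2);out2=out.copy()
from cell import arm
o=arm.get_obs();ty=o['tool_rot'][:,1];yaw=np.arctan2(ty[1],ty[0])-np.pi/4
tx=o['tool_rot'][:,0];gp=o['tcp_pos']-.001*tx
org=gp[:2]-(rz(yaw)@[.045,.045,0])[:2]
p=[org[0],org[1],yaw,o['tcp_pos'][2]-.1054];print(p)
# shifts: average-bias calibration of scene view: scene-only fits
for dx in ((-.0018),):
  for parts,q,c in((SQ,p,(0,255,0)),(JIG,[.5453,.2344,.1215],(255,0,0))):
    q=list(q); 
    if parts is SQ:q[0]+=dx
    for bx in parts:
        uv=proj("scene",bx/1000@rz(q[2]).T+[q[0],q[1],q[3] if len(q)>3 else 0])
        k=((uv-[W[0]-.5,W[2]-.5])*4-.5)
        cv2.polylines(out2,[cv2.convexHull(np.round(k).astype(np.int32))],True,c,1)
cv2.imwrite("pics/ov2.png",np.hstack([out,out2]))
E
```

```text
6.45 [0.613  0.2967 0.1604] f [-0.4 -0.6 -3.6] open 0.0229 gf 108.2
[0.7, 0.3, 8.7, -0.0002, -0.0001, -0.0005]
[0.7, 0.3, 8.7, -0.0002, -0.0001, -0.0005]
[0.7, 0.3, 8.7, -0.0002, -0.0001, -0.0005]
[0.7, 0.3, 8.7, -0.0002, -0.0001, -0.0005]
[0.7, 0.3, 8.7, -0.0002, -0.0001, -0.0005]
[np.float64(0.5738810330132141), np.float64(0.2462651558432969), np.float64(0.11518767827105836), np.float64(0.05493231831591924)]
```

View pics/ov2.png

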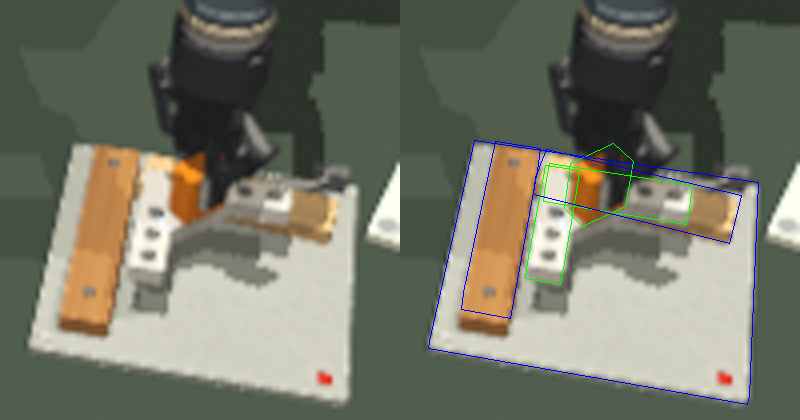

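The square (green outline) hangs inside the corner as predicted. The jig outline matches the board and stile, but the rail's end sits differently from the text. I'll check the strip edges in jig coordinates.

```bash
python3 - <<'E'
from h import *
def J(n,uv,z,o):
    w=unproj(n,uv,z)-[o[0],o[1],0];return (rz(o[2]).T@w*1000).round(1)[:2]
T=[.5515,.2339,.1146];S=[.5453,.2344,.1215]
for l,c in (("stile tip in",(487,257)),("stile piv in",(673,262)),("stile tip out",(483,302)),("rail in top",(663,75)),("rail in bot",(679,305)),("rail out top",(709,71)),("rail out bot",(725,302))):
    print(l,J("top",(190+(c[0]-400)/4-.375,145+c[1]/4-.375),.029,T))
for l,c,z in (("stile tip in",(330,240),.009),("stile tip in top",(332,225),.029),("rail in far",(110,322),.029),("rail out far",(60,318),.029),("rail in near",(136,150),.029)):
    print("sc",l,J("scene",(340+c[0]/4-.375,170+c[1]/4-.375),z,S))
E
```

```text
stile tip in [ 19.4 165.7]
stile piv in [-1.   2.6]
stile tip out [-19.9 171.8]
rail in top [167.2  -1.7]
rail in bot [-39.3   0.3]
rail out top [166.7 -42.9]
rail out bot [-40.6 -40.1]
sc stile tip in [ 18.8 170.7]
sc stile tip in top [ 21.5 169.3]
sc rail in far [174.    1.7]
sc rail out far [178.8 -37.7]
sc rail in near [-35.9  -2.9]
```

Request:
drive_tool:
  targets:
    - [[0,0,10,0,0,0],[0,0,12,0,0,0],[0,0,10,0,0,0],[0,0,7,0,0,0],[0,0,3,0,0,0]]

```text
clock: 7.18
tcp_pos: [0.6127, 0.297, 0.1186]
tool_rot: [[-0.784, 0.621, -0.001], [0.621, 0.784, -0.0], [0.001, -0.001, -1.0]]
force: [-0.6, 0.3, -3.2]
opening: 0.0227
gripper_force: 108.2
```

Request:
drive_tool:
  targets:
    - [[0,0,1,0,0,0],[0,0,1,0,0,0],[0,0,1,0,0,0],[0,0,0,0,0,0],[0,0,0,0,0,0]]

```text
clock: 7.8
tcp_pos: [0.613, 0.2971, 0.1165]
tool_rot: [[-0.784, 0.621, 0.0], [0.621, 0.784, 0.0], [-0.0, 0.0, -1.0]]
force: [0.4, 0.6, -3.4]
opening: 0.0226
gripper_force: 108.2
```

Request:
drive_tool:
  targets:
    - [[0,0,0.5,0,0,0],[0,0,0.5,0,0,0],[0,0,0.5,0,0,0],[0,0,0.5,0,0,0],[0,0,0,0,0,0]]

```text
clock: 8.43
tcp_pos: [0.6129, 0.2971, 0.1146]
tool_rot: [[-0.784, 0.621, 0.0], [0.621, 0.784, 0.0], [-0.0, 0.0, -1.0]]
force: [-0.1, 0.4, -1.8]
opening: 0.0227
gripper_force: 108.4
```

```bash
python3 plan.py .613 .297 .1145 .903 1
```

```text
8.43 [0.6129 0.2971 0.1146] f [-0.1  0.4 -1.8] open 0.0227 gf 108.4
[-0.2, -0.0, 0.1, 0.0, 0.0, -0.002]
```

Request:
drive_tool:
  targets:
    - [[-1,-1,0,0,0,0],[-1,-1,0,0,0,0],[-1,-1,0,0,0,0],[-1,-1,0,0,0,0],[-0.5,-0.5,0,0,0,0]]

```text
clock: 9.05
tcp_pos: [0.6139, 0.2908, 0.1146]
tool_rot: [[-0.784, 0.621, 0.001], [0.621, 0.784, 0.0], [-0.0, 0.001, -1.0]]
force: [-0.4, 0.2, -1.8]
opening: 0.0228
gripper_force: 108.4
```

Request:
drive_tool:
  targets:
    - [[-0.3,-0.3,0,0,0,0],[-0.3,-0.3,0,0,0,0],[-0.3,-0.3,0,0,0,0],[0,0,0,0,0,0],[0,0,0,0,0,0]]

```text
clock: 9.68
tcp_pos: [0.6139, 0.2896, 0.1146]
tool_rot: [[-0.784, 0.621, 0.0], [0.621, 0.784, 0.0], [-0.0, 0.0, -1.0]]
force: [0.1, 1.3, -0.6]
opening: 0.0227
gripper_force: 108.5
```

Request:
drive_tool:
  targets:
    - [[-0.3,-0.3,0,0,0,0],[-0.3,-0.3,0,0,0,0],[0,0,0,0,0,0],[0,0,0,0,0,0],[0,0,0,0,0,0]]

```text
clock: 10.3
tcp_pos: [0.614, 0.2887, 0.1146]
tool_rot: [[-0.784, 0.621, 0.0], [0.621, 0.784, 0.0], [-0.0, 0.0, -1.0]]
force: [0.2, 1.5, 1.7]
opening: 0.0225
gripper_force: 108.7
```

```bash
python3 -c "
from cell import arm
o=arm.get_obs();print(o['tcp_pos'].round(5),o['force'].round(2),o['torque'].round(3))"
```

```text
[0.61402 0.28873 0.11456] [0.22 1.48 1.68] [ 0.354 -0.167  0.053]
```

Request:
drive_tool:
  targets:
    - [[-0.4,-0.4,0,0,0,0],[-0.4,-0.4,0,0,0,0],[0,0,0,0,0,0],[0,0,0,0,0,0],[0,0,0,0,0,0]]

```text
clock: 10.92
tcp_pos: [0.614, 0.288, 0.1146]
tool_rot: [[-0.784, 0.621, 0.0], [0.621, 0.784, 0.001], [0.0, 0.001, -1.0]]
force: [-0.9, 4.4, 1.7]
opening: 0.0228
gripper_force: 108.7
```

```bash
python3 -c "
from cell import arm
o=arm.get_obs();print(o['tcp_pos'].round(5),o['force'].round(2),o['torque'].round(3),o['tool_rot'].round(4).tolist())"
```

```text
[0.61403 0.28799 0.11458] [-0.95  4.37  1.7 ] [ 0.792 -0.046  0.188] [[-0.7841, 0.6206, 0.0003], [0.6206, 0.7841, 0.0006], [0.0001, 0.0007, -1.0]]
```

Request:
drive_tool:
  targets:
    - [[0,0,0,0,0,-0.003],[0,0,0,0,0,-0.003],[0,0,0,0,0,0],[0,0,0,0,0,0],[0,0,0,0,0,0]]

```text
clock: 11.55
tcp_pos: [0.6139, 0.2876, 0.1145]
tool_rot: [[-0.788, 0.616, -0.0], [0.616, 0.788, 0.0], [0.0, -0.0, -1.0]]
force: [-2.8, 4.5, 4.2]
opening: 0.0227
gripper_force: 109.1
```

```bash
cat > o.py <<'E'
from cell import arm
import numpy as np
o=arm.get_obs();R=o['tool_rot'];print(o['tcp_pos'].round(5),o['force'].round(2),o['torque'].round(3),np.arctan2(R[1,1],R[0,1]).round(4)-.7854)
E
python3 o.py
```

```text
[0.61389 0.2876  0.11454] [-2.77  4.5   4.22] [0.825 0.094 0.15 ] 0.12160000000000004
```

Request:
drive_tool:
  targets:
    - [[0,0,-0.3,0,0,-0.003],[0,0,0,0,0,-0.003],[0,0,0,0,0,0],[0,0,0,0,0,0],[0,0,0,0,0,0]]

```text
clock: 12.18
tcp_pos: [0.6139, 0.2875, 0.1146]
tool_rot: [[-0.791, 0.612, -0.0], [0.612, 0.791, 0.0], [0.0, -0.0, -1.0]]
force: [-2.9, 3.8, 2.0]
opening: 0.0227
gripper_force: 109.0
```

```bash
python3 o.py
```

```text
[0.61391 0.28749 0.1146 ] [-2.86  3.84  2.04] [ 0.697  0.083 -0.387] 0.1271
```

Request:
drive_tool:
  targets:
    - [[0.4,0.4,-0.2,0,0,0.004],[2,-2,0,0,0,0],[3,-3,0,0,0,0],[3,-3,0,0,0,0],[3,-3,0,0,0,0]]

```text
clock: 12.8
tcp_pos: [0.5982, 0.2858, 0.1146]
tool_rot: [[-0.789, 0.615, -0.0], [0.615, 0.789, -0.001], [-0.0, -0.001, -1.0]]
force: [1.4, 0.1, -2.0]
opening: 0.0228
gripper_force: 108.2
```

```bash
python3 o.py
```

```text
[0.59823 0.28578 0.1146 ] [ 1.41  0.12 -2.01] [ 0.209 -0.323 -0.09 ] 0.12329999999999997
```

Request:
drive_tool:
  targets:
    - [[2,-2,0,0,0,0],[2,-2,0,0,0,0],[1,-1,0,0,0,0],[1,-1,0,0,0,0],[0,0,0,0,0,0]]

```text
clock: 13.42
tcp_pos: [0.5898, 0.285, 0.1147]
tool_rot: [[-0.789, 0.614, -0.001], [0.614, 0.789, -0.0], [0.0, -0.001, -1.0]]
force: [1.3, 0.1, -4.0]
opening: 0.0227
gripper_force: 108.0
```

```bash
python3 o.py
```

```text
[0.58978 0.28498 0.11472] [ 1.33  0.14 -4.02] [-0.01  -0.286 -0.021] 0.12380000000000002
```

Request:
drive_tool:
  targets:
    - [[0.4,-0.4,0,0,0,0],[0.3,-0.3,0,0,0,0],[0.3,-0.3,0,0,0,0],[0,0,0,0,0,0],[0,0,0,0,0,0]]

```text
clock: 14.05
tcp_pos: [0.5891, 0.285, 0.115]
tool_rot: [[-0.789, 0.614, 0.001], [0.614, 0.789, 0.0], [-0.001, 0.001, -1.0]]
force: [1.6, 0.0, -4.9]
opening: 0.0231
gripper_force: 107.9
```

```bash
python3 o.py
```

```text
[0.58908 0.28496 0.11501] [ 1.63  0.   -4.91] [-0.049 -0.567 -0.019] 0.12370000000000003
```

Request:
drive_tool:
  targets:
    - [[0.3,-0.3,0,0,0,0],[0.3,-0.3,0.3,0,0,0],[0,0,0,0,0,0],[0,0,0,0,0,0],[0,0,0,0,0,0]]

```text
clock: 14.68
tcp_pos: [0.5887, 0.285, 0.1151]
tool_rot: [[-0.789, 0.614, 0.002], [0.614, 0.789, 0.0], [-0.002, 0.002, -1.0]]
force: [5.0, -0.8, -2.9]
opening: 0.0227
gripper_force: 108.0
```

```bash
python3 o.py; python3 - <<'E'
from cell import capture
import cv2,numpy as np
a=capture("scene")[:,:,::-1];b=capture("top")[:,:,::-1]
cv2.imwrite("pics/p3.png",np.hstack([cv2.resize(a[190:275,340:435],(400,358),interpolation=2),cv2.resize(b[150:235,195:290],(400,358),interpolation=2)]))
E
```

```text
[0.58874 0.28496 0.11508] [ 4.96 -0.78 -2.91] [-0.043 -0.969  0.144] 0.12390000000000001
```

View pics/p3.png

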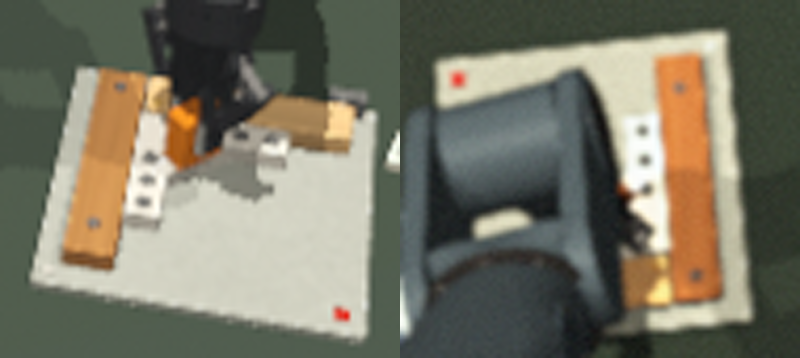

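The square now sits against the stile with the rail leg parallel to the rail. The next step is to press it against the rail.

Request:
drive_tool:
  targets:
    - [[-0.3,-0.3,0,0,0,0],[-0.3,-0.3,0,0,0,0],[-0.2,-0.2,0,0,0,0],[0,0,0,0,0,0],[0,0,0,0,0,0]]

```text
clock: 15.4
tcp_pos: [0.5888, 0.2847, 0.1151]
tool_rot: [[-0.788, 0.615, 0.002], [0.615, 0.788, 0.002], [-0.001, 0.003, -1.0]]
force: [4.5, 1.5, -3.2]
opening: 0.0231
gripper_force: 108.1
```

```bash
python3 o.py
```

```text
[0.58878 0.28469 0.11511] [ 4.53  1.49 -3.23] [ 0.408 -0.925  0.049] 0.12290000000000001
```

Request:
drive_tool:
  targets:
    - [[-0.3,-0.3,0,0,0,0],[-0.3,-0.3,0.2,0,0,0],[0,0,0,0,0,0],[0,0,0,0,0,0],[0,0,0,0,0,0]]

```text
clock: 16.02
tcp_pos: [0.5888, 0.2843, 0.1151]
tool_rot: [[-0.788, 0.615, 0.003], [0.615, 0.788, 0.003], [-0.0, 0.004, -1.0]]
force: [4.4, 3.6, -3.0]
opening: 0.0225
gripper_force: 108.1
```

```bash
python3 o.py
```

```text
[0.58883 0.28432 0.11508] [ 4.39  3.58 -3.01] [ 0.557 -0.809 -0.026] 0.12260000000000004
```

Request:
drive_tool:
  targets:
    - [[0,-0.4,0,0,0,0],[0,0,0,0,0,0],[0,0,0,0,0,0],[0,0,0,0,0,0],[0,0,0,0,0,0]]

```text
clock: 16.65
tcp_pos: [0.5888, 0.2843, 0.1151]
tool_rot: [[-0.788, 0.615, 0.003], [0.615, 0.788, 0.004], [-0.0, 0.005, -1.0]]
force: [5.0, 4.0, -3.8]
opening: 0.0223
gripper_force: 108.1
```

```bash
python3 o.py; python3 - <<'E'
from cell import capture
import cv2,numpy as np
a=capture("scene")[:,:,::-1];b=capture("top")[:,:,::-1]
cv2.imwrite("pics/p4.png",np.hstack([cv2.resize(a[190:275,340:435],(400,358),interpolation=2),cv2.resize(b[150:235,195:290],(400,358),interpolation=2)]))
E
```

```text
[0.58878 0.28426 0.11511] [ 5.    3.97 -3.79] [ 0.726 -0.859  0.046] 0.12240000000000006
```

View pics/p4.png

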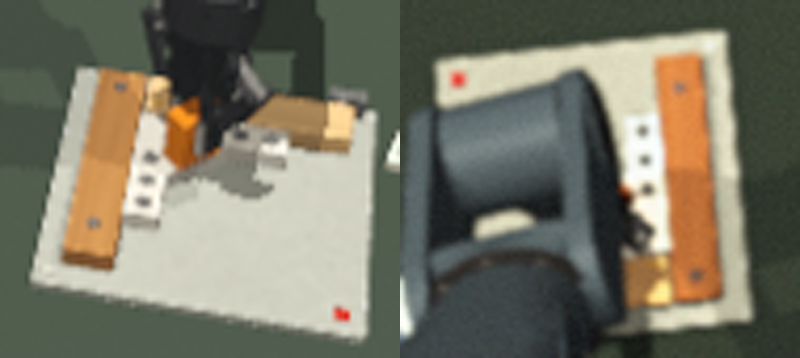

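```bash
python3 - <<'E'
from h import *
def J(n,uv,z,o):
    w=unproj(n,uv,z)-[o[0],o[1],0];return (rz(o[2]).T@w*1000).round(1)[:2]
S=[.5453,.2344,.1215];k=95/400
for l,c,z in (("tip in bottom",(350,151),.009),("tip in top",(353,133),.029),("sq y-leg tip outer top",(289,138),.027),("rail far in",(113,263),.029),("xleg far outer top",(125,216),.027)):
    print(l,J("scene",(340+(c[0]+.5)*k-.5,190+(c[1]+.5)*k-.5),z,S))
E
```

```text
tip in bottom [ -2.3 172. ]
tip in top [ -2.3 171.1]
sq y-leg tip outer top [ 13.1 121.2]
rail far in [182.9   0.7]
xleg far outer top [130.1   3.2]
```

The picture shows the square flush along both strips, and the stile tip measures within about 2 mm of square. Both contact forces are around 4–5 N and the grip is 108 N, so I'm handing in.

```bash
python3 -c "
from cell import arm
print(arm.close_job())"
```

```text
the job is handed in; nothing more can be done
None
```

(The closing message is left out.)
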